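# Switch off before going out

### The arm

A 6-joint arm with a two-finger parallel gripper is mounted at the origin on the work surface. World frame = base frame: x ahead of the robot, y to its left, z up, the work surface at z = 0. Lengths are in m, angles in rad, forces in N, time in s.
With the tool pointing down it reaches from about 0.35 to 0.975 m from the base axis. Payload 7.1 kg.
Tool frame: the origin (TCP) lies where the fingers leave the gripper's body, on its centre line; the fingertips stand nose_length ahead of it and the grasp point (between the pads) lies 61 mm ahead of it (nose_length is the distance from the TCP to the fingertips, in m); z points along the fingers, y is the line along which they close (so a half turn about z gives the same grasp; the last joint's range is limited). The gripper opens to 88 mm and grips with 3 to 60 N. Pads are 20 mm wide; open, the fingers measure 115 mm over their backs; the gripper's body (75 mm by 178 mm) begins 61 mm behind the grasp point.
Start: joints at [1.182, 0.423, 1.63, -0, 1.089, -0.019], TCP at [0.226, 0.583, 0.303] pointing down, gripper open.
Joint ranges: [-3, 3], [-0.9, 2.11], [0.09, 2.58], [-1.31, 4.45], [0.11, 2.69], [-2.54, 2.54]. Speed limits (rad/s): [2.39, 2.39, 3.01, 3.14, 3.14, 3.14].

### API

Orientations are given as [roll, pitch, yaw] about the fixed x, y, z axes, in that order (R = Rz(yaw) Ry(pitch) Rx(roll)).
In Python, from rig import * gives the robot as it stands.
- The arm moves only by the shell command python3 -m crank 'ROWS' [FORCE]. ROWS is JSON, a list of rows, each an object with "rotation": the turn, a rotation vector about the tool's x, y, z in degrees, a list of three; "dp": the shift along the tool's x, y, z in m, a list of three; "jaw": the closure in counts, from 0 (fully open) to 255 (shut). In form: [{"rotation": [wx, wy, wz], "dp": [x, y, z], "jaw": jaw}, ...]. A call has 1 to 12 rows; each row is the pose to reach, as a shift and turn from the pose commanded when the call began, along the tool's axes at that moment; what a row does not reach only later rows make up. A row lasts 1/8 s, in which the tool goes at most 62.5 mm and 10.7 degrees, less where a joint would pass 70% of its speed; a pose out of reach is approached as far as the arm can. A call with a gripper value outside its range is refused whole. The fingers move at their own pace and stop on an object; FORCE is the grip in N (left out, the last holds). Time passes only in rows, so rows that repeat a pose let the fingers close. It gives the time, the measured TCP pose, the force, the opening and the grip force at its end, in the units of the state.
- observe(): the state, without advancing time (a new reading comes with each control period).
- snapshot(name): name is "scene" or "top" or "wrist"; returns the picture (420x560x3 uint8, blue, green, red); there is no depth.
- calibration(name): a dict with "fx", "fy", "cx", "cy" (pixels), "dist_coeffs" ([k1, k2, p1, p2, k3] as OpenCV has them; the pictures are not rectified), "extrinsics" (4x4, takes a point from camera to world coordinates); the wrist camera has in their place "T_tool_cam" (4x4, takes a point from camera to tool coordinates, whose origin is the TCP and whose axes are the flange's). Camera axes: x right, y down, z forward; pixel columns grow to the right and rows downward; lengths in m; the calibration is good to about 2 mm. A picture is of the moment at which its call begins: read the wrist's pose just before it. calibration takes no time and is no camera call.
- finish_job(): hands the job in; it is judged then, once.
The state is a dict: "t": time; "joint_positions": joint angles; "qvel": joint speeds; "joint_efforts": joint torques, N m; "tcp_pos": TCP position; "ee_rot": TCP orientation; "wrist_force": force on the tool from outside, world axes, zero at the start; "wrist_torque": the same for the moment, N m; "width": finger opening in m; "grip_force": force on a finger pad.
Only numpy, scipy, OpenCV 4.12 (cv2) and the standard library are available. Lean on these libraries where they do the work, as an engineer would, in place of code of your own. Each camera call takes 0.05 s, during which the arm holds its last target. There are 200 camera calls.

### The job

Shut up the flat before going out by pressing the three wireless switches on the bench, each lightly and all the way down so that its cap stays down: first the blue one (shoe dryer), then the yellow one (hall lamp), and last the red one (door bolt). Only press them: do not pick up, shove or tip the switches, and leave the bell, the tin, the key organizer and the shoe trees alone.

Things in the scene. Friction and masses are not known exactly. Their poses are not given: they have to be found in the camera images.
- puck_blue: Loose round wireless switch for the shoe dryer: white plastic puck, 64 mm diameter, 22 mm high, about 0.18 kg, standing flat on the bench, with a blue cap on top. Origin at the centre of its underside, z up.
- cap_blue (a joint): Travel in m of the blue cap, a 36 mm diameter cylinder in the middle of the puck: 0 = fully up (cap stands 16 mm above the white puck), 0.010 = fully down against its stop (cap stands 6 mm above the puck). It starts 0 to 2 mm down, slides down vertically against about 3 N, and stays wherever it is left (no spring back). Its stop is cushioned: see the point top_blue.
- top_blue (a point): Centre of the top face of the blue cap; moves with it: 38 mm above the bench when fully up, 28 mm when fully down. The stop is a rubber cushion: pressed beyond about 5 N it gives about 1 mm per 2 N, up to 5 mm more (not counted in the joint value), and comes back up when released; beyond that it is hard.
- puck_yellow: Loose round wireless switch for the hall lamp: white plastic puck, 64 mm diameter, 22 mm high, about 0.18 kg, standing flat on the bench, with a yellow cap on top. Origin at the centre of its underside, z up.
- cap_yellow (a joint): Travel in m of the yellow cap, a 36 mm diameter cylinder in the middle of the puck: 0 = fully up (cap stands 16 mm above the white puck), 0.010 = fully down against its stop (cap stands 6 mm above the puck). It starts 0 to 2 mm down, slides down vertically against about 3 N, and stays wherever it is left (no spring back). Its stop is cushioned: see the point top_yellow.
- top_yellow (a point): Centre of the top face of the yellow cap; moves with it: 38 mm above the bench when fully up, 28 mm when fully down. The stop is a rubber cushion: pressed beyond about 5 N it gives about 1 mm per 2 N, up to 5 mm more (not counted in the joint value), and comes back up when released; beyond that it is hard.
- puck_red: Loose round wireless switch for the door bolt: white plastic puck, 64 mm diameter, 22 mm high, about 0.18 kg, standing flat on the bench, with a red cap on top. Origin at the centre of its underside, z up.
- cap_red (a joint): Travel in m of the red cap, a 36 mm diameter cylinder in the middle of the puck: 0 = fully up (cap stands 16 mm above the white puck), 0.010 = fully down against its stop (cap stands 6 mm above the puck). It starts 0 to 2 mm down, slides down vertically against about 3 N, and stays wherever it is left (no spring back). Its stop is cushioned: see the point top_red.
- top_red (a point): Centre of the top face of the red cap; moves with it: 38 mm above the bench when fully up, 28 mm when fully down. The stop is a rubber cushion: pressed beyond about 5 N it gives about 1 mm per 2 N, up to 5 mm more (not counted in the joint value), and comes back up when released; beyond that it is hard.
- bell: Small blue ceramic bell standing loose on the bench, 68 mm diameter, 70 mm high. Origin at the centre of its underside. Bystander.
- tin: Closed aluminium tin lying loose on the bench, 73 mm (own x) by 103 mm (own y), 42 mm high. Origin at the centre of its underside. Bystander.
- organizer: Loose grey plastic key organizer, 26 mm (own x) by 85 mm (own y), 17 mm high, whose dark clip pinches two steel keys that stick out to 42 mm along its +x. Origin at the centre of its underside. Bystander.
- shoe_trees: Row of four grey plastic shoe trees fixed to the bench, lying side by side 75 mm apart along own y; overall 270 mm (x, from -124 to +144 mm) by 285 mm (y), 50 mm high. Origin at the middle of the row on the bench. Bystander.
Things that resemble listed ones, but are neither listed nor needed, are in the scene too. What is shaped like the puck_yellow but purple or turquoise is not meant.

How it is judged:
On the way, in this order (a step that is already met when the one before it is completed fails the run):
1. the blue cap is pressed down (value of joint cap_blue above 0.0075 m), for 0.2 s.
2. the yellow cap is pressed down (value of joint cap_yellow above 0.0075 m), for 0.2 s.
3. the red cap is pressed down (value of joint cap_red above 0.0075 m), for 0.2 s.
At the end, for the whole second after the job is handed in: All three caps are at least 7.5 mm down; the three switches lie flat and within 25 mm of where they were; bell, tin and key organizer stand within 15 mm of where they were; everything is at rest (value of joint each of cap_blue, cap_yellow, cap_red above 0.0075 m and distance of each of puck_blue, puck_yellow, puck_red from where it was at the start of the episode below 0.025 m and angle between each of puck_blue, puck_yellow, puck_red's own z axis and vertical below 0.08 rad and distance of each of bell, tin, organizer from where it was at the start of the episode below 0.015 m and angle between each of bell, tin, organizer's own z axis and vertical below 0.1 rad and linear speed of each of puck_blue, puck_yellow, puck_red, bell, tin, organizer below 0.02 m/s); the robot touches nothing.
It fails at once if a switch is pressed (more than 4 mm) before the one that comes before it is down ((value of joint cap_blue below 0.0075 m and value of joint any of cap_yellow, cap_red above 0.004 m) or (value of joint cap_yellow below 0.0075 m and value of joint cap_red above 0.004 m)).
It fails at once if a switch is pressed harder than 20 N (contact force between any of the fingers, the arm and puck_blue above 20 N or contact force between any of the fingers, the arm and puck_yellow above 20 N or contact force between any of the fingers, the arm and puck_red above 20 N).
It fails at once if a switch is lifted more than 10 mm, shoved more than 25 mm or tipped (height (world z) of any of puck_blue, puck_yellow, puck_red above 0.01 m or distance of any of puck_blue, puck_yellow, puck_red from where it was at the start of the episode above 0.025 m or angle between any of puck_blue, puck_yellow, puck_red's own z axis and vertical above 0.35 rad).
It fails at once if the bell, tin or key organizer is moved more than 15 mm or tipped (distance of any of bell, tin, organizer from where it was at the start of the episode above 0.015 m or angle between any of bell, tin, organizer's own z axis and vertical above 0.3 rad).
It fails at once if the robot pushes against the shoe trees (contact force between any of the fingers, the arm and shoe_trees above 2 N).
It also fails if it takes over 48 s, if anything falls off the work surface, if the arm or the gripper's body presses on something with over 40 N, if the wrist force passes 120 N, or if a joint passes its speed limit or range.

## Working session

There is one attempt and no reset: what is moved stays moved. The work goes in short steps, Python scripts to look and compute and a shell command to move; the robot and the scene stay as the last step left them, time stands still between calls to the robot, and variables do not carry over. Pictures are saved under pics/ and viewed, at most 10 in all, crops included, and the job is handed in when it is done.

```bash
mkdir -p pics; python3 - <<'E'
from rig import *
import cv2,numpy as np
s=observe(); print({k:np.round(v,4).tolist() for k,v in s.items()})
a=snapshot("top");cv2.imwrite("pics/top.png",a)
b=snapshot("scene");cv2.imwrite("pics/scene.png",b)
for n in("top","wrist"): print(calibration(n))
try: print(nose_length)
except Exception as e: print(e)
E
ls
```

```text
{'t': 0.0, 'joint_positions': [1.182, 0.4238, 1.6307, 0.0, 1.0886, -0.019], 'qvel': [-0.0005, 0.0002, 0.0002, -0.0011, 0.0014, -0.0021], 'joint_efforts': [0.0019, -54.4624, -27.3672, 0.0646, 0.0227, -0.0001], 'tcp_pos': [0.2257, 0.5824, 0.3019], 'ee_rot': [-3.1401, -0.0, 2.7718], 'wrist_force': [-0.719, 0.3415, 0.2346], 'wrist_torque': [-0.0409, -0.0507, -0.0237], 'grip_force': 0.0, 'width': 0.0876}
{'fx': 474.22899180664604, 'fy': 474.22899180664604, 'cx': 283.5638823884928, 'cy': 210.84775689070347, 'dist_coeffs': array([-0.13935515,  0.        ,  0.        ,  0.        ,  0.        ]), 'extrinsics': array([[-0.01293884, -0.99421403,  0.10663508,  0.40077852],
       [-0.99971207,  0.01070719, -0.02147397,  0.17006314],
       [ 0.02020796, -0.10688223, -0.99406631,  1.45543879],
       [ 0.        ,  0.        ,  0.        ,  1.        ]])}
{'fx': 318.1810519898865, 'fy': 318.1810519898865, 'cx': 274.08714545674485, 'cy': 213.30698969335933, 'dist_coeffs': array([-0.03450669,  0.        ,  0.        ,  0.        ,  0.        ]), 'T_tool_cam': array([[-9.17266391e-04, -9.62407308e-01, -2.71608784e-01,
         7.49381039e-02],
       [ 9.99997742e-01, -1.40339875e-03,  1.59559232e-03,
        -1.07861888e-03],
       [-1.91678514e-03, -2.71606708e-01,  9.62406423e-01,
        -8.10409794e-02],
       [ 0.00000000e+00,  0.00000000e+00,  0.00000000e+00,
         1.00000000e+00]])}
0.08
pics
```

View pics/top.png

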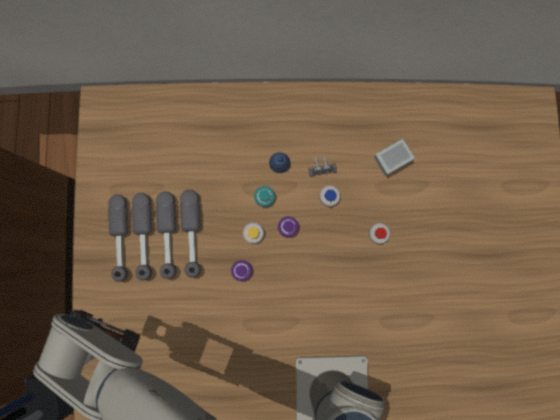

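View pics/scene.png

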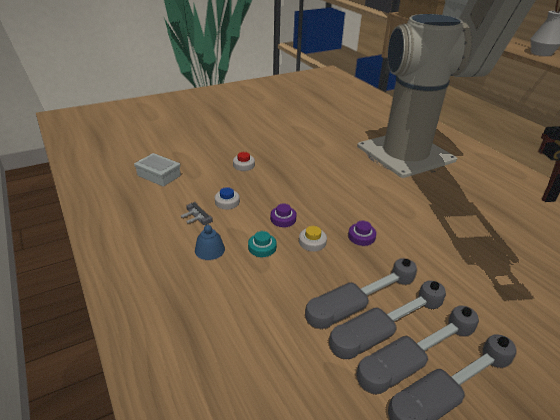

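The top view shows blue at (330,196), yellow at (253,233) and red at (380,233). The lookalikes are purple at (288,227) and (241,271), and turquoise at (265,197). Next I'll compute positions from colour centroids.

```bash
cat > h.py <<'E'
from rig import *
import cv2,numpy as np
from scipy.spatial.transform import Rotation as R
def px2w(u,v,z,c,T):
    K=np.array([[c["fx"],0,c["cx"]],[0,c["fy"],c["cy"]],[0,0,1]])
    p=cv2.undistortPoints(np.array([[[u,v]]],float),K,c["dist_coeffs"])[0,0]
    d=T[:3,:3]@[p[0],p[1],1]; o=T[:3,3]
    return o+d*(z-o[2])/d[2]
RNG={"blue":((105,140,60),(122,255,255)),"yellow":((18,140,90),(32,255,255)),"red":((0,170,70),(6,255,255))}
def blobs(img,c,amin=20):
    m=cv2.inRange(cv2.cvtColor(img,cv2.COLOR_BGR2HSV),*map(np.array,RNG[c]))
    n,_,st,ce=cv2.connectedComponentsWithStats(m)
    return [(ce[i],st[i,4]) for i in range(1,n) if st[i,4]>=amin]
def tool():
    s=observe(); T=np.eye(4); T[:3,:3]=R.from_euler("xyz",s["ee_rot"]).as_matrix(); T[:3,3]=s["tcp_pos"]; return s,T
E
python3 - <<'E'
from h import *
a=cv2.imread("pics/top.png");c=calibration("top")
for k in RNG:
    for ce,n in blobs(a,k): print(k,ce.round(1),n,px2w(*ce,.037,c,c["extrinsics"]).round(4))
s,T=tool()
for k,p in dict(blue=(330,196),yellow=(253,233),red=(380,233)).items():
    w=px2w(*p,.037,c,c["extrinsics"]); print(k,w.round(4),"tool delta",(T[:3,:3].T@(w-T[:3,3])).round(4))
w=px2w(412,0,0,c,c["extrinsics"])
for p,z in (((288,227),.037),((241,271),.037),((265,197),.037),((279,162),.07),((322,170),.01),((395,157),.04)): print(p,px2w(*p,z,c,c["extrinsics"]).round(3))
E
```

```text
blue [330. 195.] 69 [ 0.5997 -0.0019  0.037 ]
yellow [252.8 232.4] 80 [0.4889 0.2325 0.037 ]
red [380.5 232.8] 71 [ 0.4829 -0.1532  0.037 ]
blue [ 0.5967 -0.0019  0.037 ] tool delta [-0.557  -0.4103  0.2655]
yellow [0.4873 0.2318 0.037 ] tool delta [-0.3706 -0.232   0.2653]
red [ 0.4824 -0.1514  0.037 ] tool delta [-0.5046 -0.5911  0.2658]
(288, 227) [0.504 0.127 0.037]
(241, 271) [0.374 0.268 0.037]
(265, 197) [0.596 0.195 0.037]
(279, 162) [0.696 0.152 0.07 ]
(322, 170) [0.682 0.018 0.01 ]
(395, 157) [ 0.716 -0.206  0.04 ]
```

```bash
python3 -m crank '[{"rotation":[0,0,0],"dp":[-0.56,-0.41,0.1],"jaw":255},{"rotation":[0,0,0],"dp":[-0.56,-0.41,0.1],"jaw":255},{"rotation":[0,0,0],"dp":[-0.56,-0.41,0.1],"jaw":255},{"rotation":[0,0,0],"dp":[-0.56,-0.41,0.1],"jaw":255},{"rotation":[0,0,0],"dp":[-0.56,-0.41,0.1],"jaw":255},{"rotation":[0,0,0],"dp":[-0.56,-0.41,0.1],"jaw":255},{"rotation":[0,0,0],"dp":[-0.56,-0.41,0.1],"jaw":255},{"rotation":[0,0,0],"dp":[-0.56,-0.41,0.1],"jaw":255},{"rotation":[0,0,0],"dp":[-0.56,-0.41,0.1],"jaw":255},{"rotation":[0,0,0],"dp":[-0.56,-0.41,0.1],"jaw":255},{"rotation":[0,0,0],"dp":[-0.56,-0.41,0.1],"jaw":255},{"rotation":[0,0,0],"dp":[-0.56,-0.41,0.1],"jaw":255}]'
cat > look.py <<'E'
from h import *
import sys
k,f=sys.argv[1:3]
s,T=tool(); a=snapshot("wrist"); cv2.imwrite(f,a); c=calibration("wrist"); print(s["t"],np.round(s["tcp_pos"],4),np.round(s["ee_rot"],3),s["wrist_force"].__repr__(),s["width"])
for z in (.037,.028):
  for ce,n in blobs(a,k,100):
    w=px2w(*ce,z,c,T@c["T_tool_cam"]); print(z,ce.round(1),n,w.round(4),"tool delta",(T[:3,:3].T@(w-T[:3,3])).round(4))
E
python3 look.py blue pics/w1.png
```

```text
t: 1.6
tcp_pos: [0.601, -0.005, 0.2018]
ee_rot: [-3.141, -0.0, 2.768]
wrist_force: [-0.5, 0.4, 0.1]
width: 0.0005
grip_force: 0.0
1.6 [ 0.601  -0.005   0.2018] [-3.141 -0.     2.768] array([-0.48748648,  0.43949862,  0.08552527]) 0.0004754859474024397
0.037 [275.  213.1] 1443 [ 0.5957 -0.0029  0.037 ] tool delta [5.700e-03 1.000e-04 1.648e-01]
0.028 [275.  213.1] 1443 [ 0.5981 -0.0038  0.028 ] tool delta [3.200e-03 1.000e-04 1.738e-01]
```

View pics/w1.png

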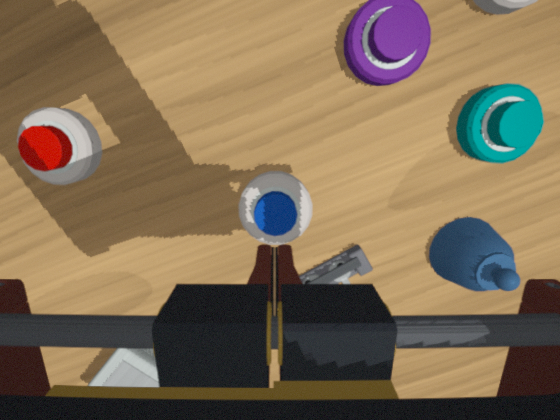

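The wrist view shows the blue cap at (275,213), right ahead of the closed fingertips. It is about 4–5 mm off along tool x.

```bash
python3 -m crank '[{"rotation":[0,0,0],"dp":[0.0045,0,0.04],"jaw":255},{"rotation":[0,0,0],"dp":[0.0045,0,0.07],"jaw":255},{"rotation":[0,0,0],"dp":[0.0045,0,0.078],"jaw":255},{"rotation":[0,0,0],"dp":[0.0045,0,0.082],"jaw":255},{"rotation":[0,0,0],"dp":[0.0045,0,0.085],"jaw":255},{"rotation":[0,0,0],"dp":[0.0045,0,0.088],"jaw":255},{"rotation":[0,0,0],"dp":[0.0045,0,0.09],"jaw":255},{"rotation":[0,0,0],"dp":[0.0045,0,0.092],"jaw":255},{"rotation":[0,0,0],"dp":[0.0045,0,0.093],"jaw":255},{"rotation":[0,0,0],"dp":[0.0045,0,0.094],"jaw":255},{"rotation":[0,0,0],"dp":[0.0045,0,0.094],"jaw":255}]'
python3 look.py blue pics/w2.png
```

```text
t: 3.02
tcp_pos: [0.5959, -0.0004, 0.1087]
ee_rot: [3.142, 0.001, 2.772]
wrist_force: [1.6, 0.8, 2.0]
width: 0.0005
grip_force: 1.3
3.025 [ 5.959e-01 -4.000e-04  1.087e-01] [3.142e+00 1.000e-03 2.772e+00] array([1.56998858, 0.81577303, 2.00331322]) 0.00045714299107301116
0.037 [267.7 256.2] 933 [ 0.5863 -0.0012  0.037 ] tool delta [ 0.0087 -0.0042  0.0717]
0.028 [267.7 256.2] 933 [ 0.5899 -0.0028  0.028 ] tool delta [ 0.0048 -0.0044  0.0807]
```

View pics/w2.png

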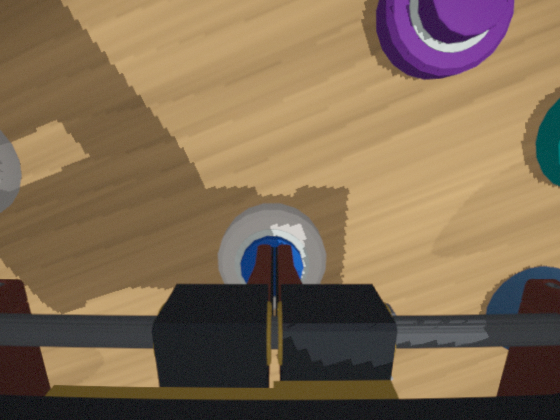

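The fingertips rest on the blue cap, whose puck is centred at about (272,258). Force is still low, so I'll go deeper until I feel the cushion.

```bash
python3 -m crank '[{"rotation":[0,0,0],"dp":[0,0,0.001],"jaw":255},{"rotation":[0,0,0],"dp":[0,0,0.002],"jaw":255},{"rotation":[0,0,0],"dp":[0,0,0.002],"jaw":255}]'
```

```text
t: 3.45
tcp_pos: [0.5958, -0.0005, 0.1071]
ee_rot: [3.142, 0.001, 2.772]
wrist_force: [1.4, 0.2, 7.0]
width: 0.0003
grip_force: 3.7
```

```bash
python3 -m crank '[{"rotation":[0,0,0],"dp":[0,0,-0.02],"jaw":255},{"rotation":[0,0,0],"dp":[0,0,-0.08],"jaw":255},{"rotation":[0,0,0],"dp":[0.03,0.03,-0.094],"jaw":255},{"rotation":[0,0,0],"dp":[0.07,0.07,-0.094],"jaw":255},{"rotation":[0,0,0],"dp":[0.11,0.11,-0.094],"jaw":255},{"rotation":[0,0,0],"dp":[0.15,0.15,-0.094],"jaw":255},{"rotation":[0,0,0],"dp":[0.186,0.177,-0.094],"jaw":255},{"rotation":[0,0,0],"dp":[0.186,0.177,-0.094],"jaw":255},{"rotation":[0,0,0],"dp":[0.186,0.177,-0.094],"jaw":255},{"rotation":[0,0,0],"dp":[0.186,0.177,-0.094],"jaw":255}]'
python3 look.py yellow pics/w3.png
```

```text
t: 4.7
tcp_pos: [0.4867, 0.2309, 0.2009]
ee_rot: [-3.141, 0.0, 2.77]
wrist_force: [-0.9, 0.3, -0.1]
width: 0.0005
grip_force: 0.0
4.7 [0.4867 0.2309 0.2009] [-3.141  0.     2.77 ] array([-0.92861795,  0.28931772, -0.08455111]) 0.0004885298862592534
0.037 [276.5 216.4] 1502 [0.4841 0.2332 0.037 ] tool delta [0.0033 0.0013 0.1639]
0.037 [268.4 333.9] 202 [0.5843 0.1865 0.037 ] tool delta [-0.1071 -0.0059  0.1639]
0.037 [279.8 333.4] 194 [0.5876 0.1962 0.037 ] tool delta [-0.1066  0.0043  0.1639]
0.037 [244.7 391. ] 4498 [0.6362 0.1414 0.037 ] tool delta [-0.1718 -0.0291  0.1639]
0.028 [276.5 216.4] 1502 [0.4866 0.2323 0.028 ] tool delta [0.0006 0.0013 0.1729]
0.028 [268.4 333.9] 202 [0.5905 0.1839 0.028 ] tool delta [-0.1137 -0.0061  0.1729]
0.028 [279.8 333.4] 194 [0.5939 0.194  0.028 ] tool delta [-0.1132  0.0045  0.1729]
0.028 [244.7 391. ] 4498 [0.6443 0.1372 0.028 ] tool delta [-0.1808 -0.0302  0.1729]
```

View pics/w3.png

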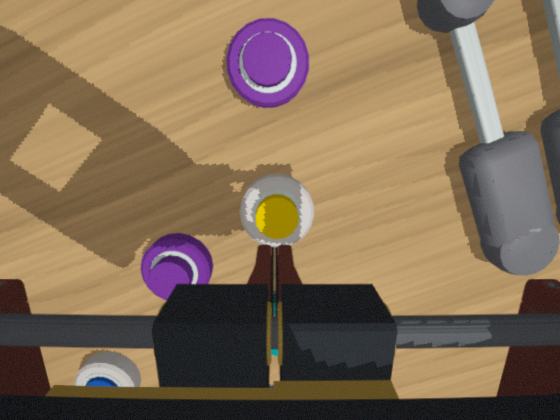

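Yellow cap at (276,216), in front of the fingertips. I'll shift +3 mm in x and +1 mm in y, then press.

```bash
python3 -m crank '[{"rotation":[0,0,0],"dp":[0.003,0.001,0.04],"jaw":255},{"rotation":[0,0,0],"dp":[0.003,0.001,0.07],"jaw":255},{"rotation":[0,0,0],"dp":[0.003,0.001,0.077],"jaw":255},{"rotation":[0,0,0],"dp":[0.003,0.001,0.081],"jaw":255},{"rotation":[0,0,0],"dp":[0.003,0.001,0.084],"jaw":255},{"rotation":[0,0,0],"dp":[0.003,0.001,0.087],"jaw":255},{"rotation":[0,0,0],"dp":[0.003,0.001,0.09],"jaw":255},{"rotation":[0,0,0],"dp":[0.003,0.001,0.092],"jaw":255},{"rotation":[0,0,0],"dp":[0.003,0.001,0.094],"jaw":255},{"rotation":[0,0,0],"dp":[0.003,0.001,0.095],"jaw":255},{"rotation":[0,0,0],"dp":[0.003,0.001,0.095],"jaw":255},{"rotation":[0,0,0],"dp":[0.003,0.001,0.095],"jaw":255}]'
```

```text
t: 6.25
tcp_pos: [0.4843, 0.2342, 0.1063]
ee_rot: [3.141, 0.001, 2.772]
wrist_force: [0.8, -2.4, 9.2]
width: 0.0003
grip_force: 4.4
```

```bash
python3 -m crank '[{"rotation":[0,0,0],"dp":[0,0,-0.02],"jaw":255},{"rotation":[0,0,0],"dp":[0,0,-0.08],"jaw":255},{"rotation":[0,0,0],"dp":[-0.02,-0.05,-0.095],"jaw":255},{"rotation":[0,0,0],"dp":[-0.04,-0.11,-0.095],"jaw":255},{"rotation":[0,0,0],"dp":[-0.06,-0.165,-0.095],"jaw":255},{"rotation":[0,0,0],"dp":[-0.08,-0.22,-0.095],"jaw":255},{"rotation":[0,0,0],"dp":[-0.1,-0.275,-0.095],"jaw":255},{"rotation":[0,0,0],"dp":[-0.12,-0.33,-0.095],"jaw":255},{"rotation":[0,0,0],"dp":[-0.135,-0.361,-0.095],"jaw":255},{"rotation":[0,0,0],"dp":[-0.135,-0.361,-0.095],"jaw":255},{"rotation":[0,0,0],"dp":[-0.135,-0.361,-0.095],"jaw":255},{"rotation":[0,0,0],"dp":[-0.135,-0.361,-0.095],"jaw":255}]'
python3 look.py red pics/w4.png
```

```text
t: 7.75
tcp_pos: [0.4789, -0.1501, 0.2005]
ee_rot: [3.141, -0.001, 2.773]
wrist_force: [-0.2, -0.5, -0.4]
width: 0.0009
grip_force: 0.0
7.75 [ 0.4789 -0.1501  0.2005] [ 3.141e+00 -1.000e-03  2.773e+00] array([-0.20351834, -0.51046993, -0.42399648]) 0.0008719152356620268
0.037 [270.  221.1] 1389 [ 0.4778 -0.1539  0.037 ] tool delta [-0.0006 -0.0039  0.1635]
0.028 [270.  221.1] 1389 [ 0.4804 -0.155   0.028 ] tool delta [-0.0034 -0.0041  0.1725]
```

View pics/w4.png

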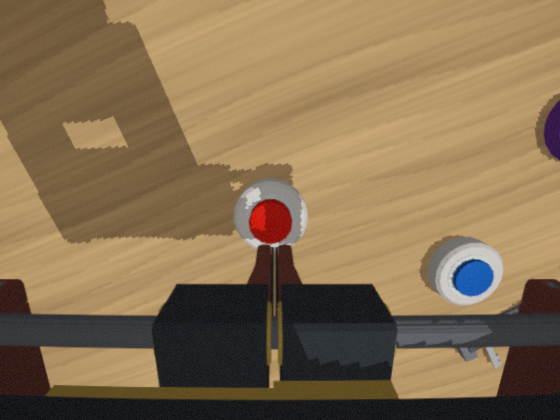

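Red cap at (270,221). It needs −1 mm in x and −4 mm in y. The blue cap at (473,278) is visibly down.

```bash
python3 -m crank '[{"rotation":[0,0,0],"dp":[-0.001,-0.004,0.04],"jaw":255},{"rotation":[0,0,0],"dp":[-0.001,-0.004,0.07],"jaw":255},{"rotation":[0,0,0],"dp":[-0.001,-0.004,0.077],"jaw":255},{"rotation":[0,0,0],"dp":[-0.001,-0.004,0.081],"jaw":255},{"rotation":[0,0,0],"dp":[-0.001,-0.004,0.084],"jaw":255},{"rotation":[0,0,0],"dp":[-0.001,-0.004,0.087],"jaw":255},{"rotation":[0,0,0],"dp":[-0.001,-0.004,0.09],"jaw":255},{"rotation":[0,0,0],"dp":[-0.001,-0.004,0.092],"jaw":255},{"rotation":[0,0,0],"dp":[-0.001,-0.004,0.094],"jaw":255},{"rotation":[0,0,0],"dp":[-0.001,-0.004,0.0945],"jaw":255},{"rotation":[0,0,0],"dp":[-0.001,-0.004,0.0945],"jaw":255},{"rotation":[0,0,0],"dp":[-0.001,-0.004,0.0945],"jaw":255}]'
```

```text
t: 9.3
tcp_pos: [0.4792, -0.1556, 0.1067]
ee_rot: [3.141, 0.001, 2.772]
wrist_force: [1.4, 1.9, 8.1]
width: 0.0006
grip_force: 4.0
```

```bash
python3 -m crank '[{"rotation":[0,0,0],"dp":[0,0,-0.02],"jaw":255},{"rotation":[0,0,0],"dp":[0,0,-0.07],"jaw":255},{"rotation":[0,0,0],"dp":[0,0,-0.13],"jaw":255},{"rotation":[0,0,0],"dp":[-0.02,-0.05,-0.16],"jaw":255},{"rotation":[0,0,0],"dp":[-0.03,-0.09,-0.16],"jaw":255},{"rotation":[0,0,0],"dp":[-0.03,-0.09,-0.16],"jaw":255},{"rotation":[0,0,0],"dp":[-0.03,-0.09,-0.16],"jaw":255}]'
python3 - <<'E'
from h import *
a=snapshot("scene");cv2.imwrite("pics/s2.png",cv2.resize(a[130:290,130:400],None,fx=2.9,fy=2.9,interpolation=cv2.INTER_CUBIC))
E
```

```text
t: 10.18
tcp_pos: [0.4734, -0.2498, 0.2654]
ee_rot: [3.141, -0.002, 2.771]
wrist_force: [-0.1, 0.8, -0.6]
width: 0.0004
grip_force: 0.0
```

View pics/s2.png

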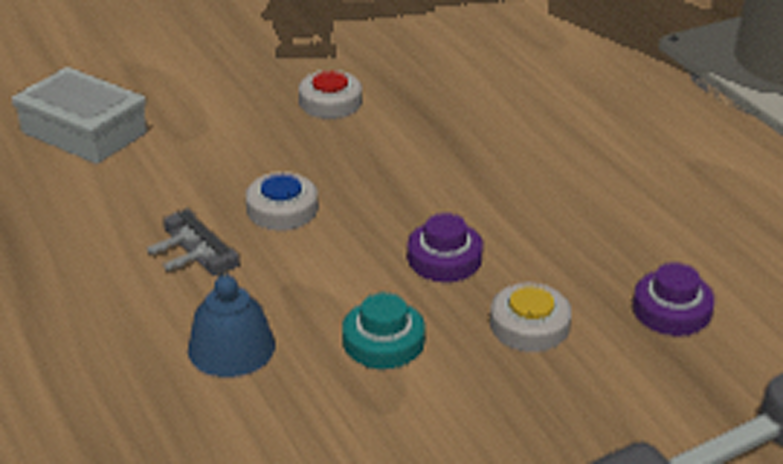

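The blue (281,187), yellow (531,302) and red (330,82) caps are all down, and the purple and turquoise ones are still up. Nothing else has moved.

```bash
python3 -c "
from rig import *
print(finish_job())"
```

```text
the job is handed in; nothing more can be done
None
```

I pressed the blue, yellow and red switches in that order. The last picture shows all three caps down and everything else in place, and I've handed the job in; it returned no verdict.

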